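# Set the simmer collar, refit the hob knob and hold it pressed in

## Robot

A 6-joint arm with a two-finger parallel gripper is mounted at the origin on the work surface. World frame = base frame: x ahead of the robot, y to its left, z up, the work surface at z = 0. Lengths are in mm, angles in rad, forces in N, time in s.
With the tool pointing down it reaches from about 300 to 775 mm from the base axis. Payload 14.6 kg.
Tool frame: the origin (TCP) lies at the very end of the fingers, on their centre line; the grasp point (between the pads) lies 19 mm behind it; z points along the fingers, y is the line along which they close (so a half turn about z gives the same grasp; the last joint's range is limited). The gripper opens to 94 mm and grips with 3 to 60 N. Pads are 16 mm wide; open, the fingers measure 119 mm over their backs; the gripper's body (75 mm by 177 mm) begins 78 mm behind the grasp point.
Start: joints at [1.194, 0.3, 1.521, -0, 1.321, -0.067], TCP at [167.675, 523.808, 205.446] pointing down, gripper open.
Joint ranges: [-3.03, 3.03], [-0.79, 2.21], [0.23, 2.52], [-1.04, 4.18], [0, 3.07], [-2.55, 2.55]. Speed limits (rad/s): [2.22, 2.22, 2.57, 3.14, 3.14, 3.14].

## Interface

Orientations are given as [roll, pitch, yaw] about the fixed x, y, z axes, in that order (R = Rz(yaw) Ry(pitch) Rx(roll)).
In Python, from cell import manip, eyes, ticket gives the robot as it stands. The module is installed in compiled form; this text tells all that it offers.
- The arm moves only by the tool arm_command, never from a script. Its argument "plan" is a list of rows, each a list of 5 numbers: the opening, from -1 (shut) to 1 (fully open), then the shift along the tool's x, y, z in m, then the turn about the tool's z in rad. In form: [[jaw, dx, dy, dz, roll], ...]. A call has 1 to 20 rows; each row shifts and turns the commanded pose from where the row before left it, along the tool's axes as they then stand; what a row does not reach is not made up. A row lasts 1/8 s, in which the tool goes at most 62.5 mm and 10.7 degrees, less where a joint would pass 70% of its speed; a pose out of reach is approached as far as the arm can. A call is refused whole if a number of a shift passes 0.0625 or a number of a turn 0.188, either way. A call with a gripper value outside its range is refused whole. The fingers move at their own pace and stop on an object; "newtons" is the grip in N (left out, the last holds). Time passes only in rows, so rows that do not move let the fingers close. It gives the time, the measured TCP pose, the force, the opening and the grip force at its end, in the units of the state.
- manip.read_state(): the state, without advancing time (a new reading comes with each control period).
- eyes.camera(name): name is "scene" or "top"; returns a dict with "img" (480x640x3 uint8, blue, green, red), "z_map" (480x640 float32, mm along the optical axis (not along the pixel's ray), 0 where there is no reading), "fx", "fy", "cx", "cy" (pixels), "eye" and "orientation" of the camera in the world. Camera axes: x right, y down, z forward; pixel columns grow to the right and rows downward; lengths in mm; the calibration is good to about 2 mm. A picture is of the moment at which its call begins.
- ticket.sign_off(): hands the job in; it is judged then, once.
The state is a dict: "clock": time; "joints": joint angles; "qd": joint speeds; "effort": joint torques, N m; "eef_pos": TCP position; "eef_rot": TCP orientation; "wrist_force": force on the tool from outside, world axes, zero at the start; "moment": the same for the moment, N m; "finger_gap": finger opening in mm; "finger_force": force on a finger pad.
Only numpy, scipy, OpenCV 4.12 (cv2) and the standard library are available. Lean on these libraries where they do the work, as an engineer would, in place of code of your own. Each camera call takes 0.05 s, during which the arm holds its last target. There are 200 camera calls.

## Task

Get the little gas hob ready to light: first turn its clicking black simmer collar to position 4 (the group of four dots), then pick up the loose knob, turn it so that its D-shaped hole matches the D-shaped spindle standing up through the collar, and push it right down onto the spindle. Finish while still holding the knob and keep it pressed fully in against the spindle's spring, as you would to light the burner, with the collar left at 4. Leave the mugs, jug and sugar bowl alone.

Things in the scene. Friction and masses are not known exactly. Their poses are not given: they have to be found in the camera images.
- collar (a joint): Angle of the hob's clicking simmer collar, rad, growing clockwise seen from above. Six clicks 0.4 rad apart: position 1 at 0.0, 2 at 0.4, 3 at 0.8, 4 at 1.2, 5 at 1.6, 6 at 2.0 (stops at -0.1 and 2.1). The collar's white line points at groups of 1 to 6 dots on the hob (odd red, even black). About 0.05 N m over a click; let go, it drops into the nearer position.
- collar_top (a point): Centre of the top face of the round ribbed black collar, on the spindle axis, 96 mm above the counter. The collar is 52 mm across and 24 mm tall; the hob's white top is 26 mm below this point. It can be gripped across its round side at any yaw; nothing but the spindle stands within 80 mm of the axis.
- spindle (a joint): How far the spring-loaded spindle is pushed down: 0 at rest, 0.006 m fully in (stop). It does not turn. Spring 3 N at rest to 9 N fully in; it comes back up when let go.
- shoulder (a point): On the spindle axis, top of its steel shoulder (22 mm across) where the seated knob's underside rests; 10 mm above the collar's top at rest, moves with the spindle. From it the brass D-shaft stands 14 mm up, 12 mm across, one flat 2.5 mm from the axis, top 2 mm chamfered. x: the way the flat faces (towards the burner; varies with the hob's yaw). z up.
- knob_centre (a point): Centre of the loose black knob, 40 mm tall, 45 g, standing hole down on the counter. Round skirt 41 mm across, 18 mm tall; on it a grip bar 38 mm long (along x), 12 mm wide (y), 22 mm tall. x: along the bar to the end with the white pointer line, the side of the flat in its D hole, so it fits only with its x along the shoulder's x. z up.
- knob_under (a point): Centre of the knob's underside, at the mouth of its D hole; axes as the knob's. The hole is 16 mm deep with about 0.8 mm of clearance all round, flat included.
- mug_low_centre (a point): Centre of the lower of two stacked striped white mugs, each 84 mm across and 85 mm tall, handle on its own +y side. Leave alone.
- mug_top_centre (a point): Centre of the upper mug of the stack. Leave alone.
- jug_centre (a point): Centre of the stainless milk jug, 80 mm across, 95 mm tall, handle on its own +y side. Leave alone.
- sugar_centre (a point): Centre of the blue lidded sugar bowl, 102 mm across, 78 mm tall. Leave alone.

How it is judged:
By the outcome, as a careful person would: the job done as asked, in the order asked, and still so for the second after the job is handed in, while the arm keeps its last pose, push and grip.
It also fails if it takes over 58 s, if anything falls off the work surface, if the arm or the gripper's body presses on something with over 40 N, if the wrist force passes 120 N, or if a joint passes its speed limit or range.

## Working session

There is one attempt and no reset: what is moved stays moved. The work goes in short steps, Python scripts to look and compute and a tool call to move; the robot and the scene stay as the last step left them, time stands still between calls to the robot, and variables do not carry over. Pictures are saved under pics/ and viewed, at most 10 in all, crops included, and the job is handed in when it is done.

Besides the shell and the picture viewer there is one more tool, called as name([rows], argument=value, ...), one row to a line, values as JSON. arm_command: Moves the arm, as the interface text tells. Its arguments: {"type":"object","properties":{"plan":{"type":"array"},"newtons":{"type":"number"}},"required":["plan"]}

```bash
mkdir -p pics; cat > h.py <<'E'
import numpy as np, cv2
from cell import manip, eyes, ticket
from scipy.spatial.transform import Rotation as R
def rot(c):
    o=np.array(c["orientation"],float)
    return o if o.shape==(3,3) else R.from_euler('xyz',o).as_matrix()
def ray(c,u,v,z):
    d=rot(c)@np.array([(u-c["cx"])/c["fx"],(v-c["cy"])/c["fy"],1.0]); e=np.array(c["eye"],float)
    return e+d*(z-e[2])/d[2]
def proj(c,p):
    q=rot(c).T@(np.array(p,float)-np.array(c["eye"])); return c["cx"]+c["fx"]*q[0]/q[2], c["cy"]+c["fy"]*q[1]/q[2]
def cloud(c):
    v,u=np.mgrid[0:480,0:640]; z=c["z_map"]
    P=np.stack([(u-c["cx"])/c["fx"]*z,(v-c["cy"])/c["fy"]*z,z],-1)
    return P@rot(c).T+np.array(c["eye"])
E
python3 - <<'E'
from h import *
for n in("scene","top"):
    c=eyes.camera(n); cv2.imwrite(f"pics/{n}0.png",c["img"]); np.save(f"{n}0.npy",c,allow_pickle=True)
    print(n,c["eye"],c["orientation"],c["fx"],c["fy"],c["cx"],c["cy"])
print(manip.read_state())
E
```

```text
scene [ 1109.49053092 -1037.40258212  1303.89956493] [-2.37817972 -0.00609427  0.46705295] 590.8506378259771 590.8506378259771 313.56680752050846 244.2255889811869
top [ 299.84469375  -17.34834952 1433.4298136 ] [-2.94402113  0.01482523 -1.5966222 ] 445.82862643728856 445.82862643728856 321.03944256334734 237.43039784564405
{'clock': 0.1, 'joints': array([ 1.19439618e+00,  3.00405627e-01,  1.52149743e+00, -1.98300942e-05,
        1.32070326e+00, -6.65717653e-02]), 'qd': array([ 0.00086821,  0.00037764, -0.0020614 , -0.00133785,  0.00053239,
        0.00162881]), 'effort': array([ 2.04378237e-03, -5.32640219e+01, -3.53283691e+01,  7.09781866e-02,
        2.34365434e-02, -7.67713641e-05]), 'eef_pos': array([167.60127384, 523.60184647, 204.95763091]), 'eef_rot': array([-3.14057996e+00, -4.82656747e-05,  2.83176916e+00]), 'wrist_force': array([-0.09869259, -0.22755076, -0.02375051]), 'moment': array([-0.01598783, -0.0232867 , -0.03333346]), 'finger_force': 0.0, 'finger_gap': 93.98477787621627}
```

View pics/scene0.png

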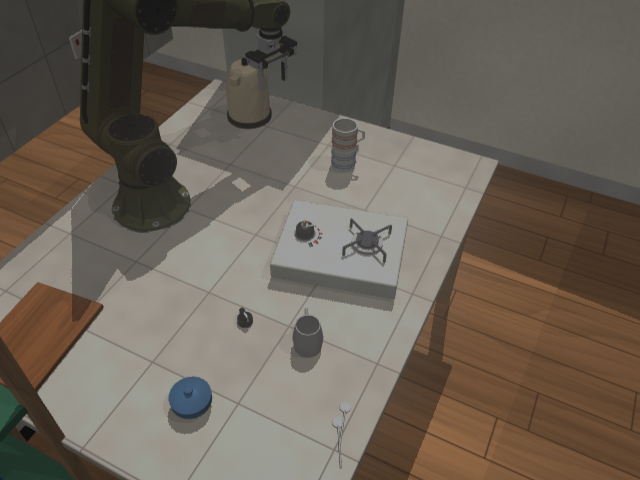

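View pics/top0.png

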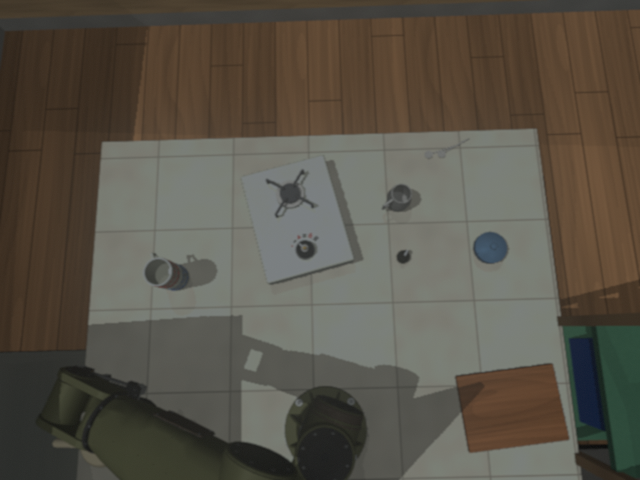

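The scene view shows the hob, with its collar at about (305,231) and the loose knob at (245,318). In the top view the collar is at about (305,249) and the knob at (404,256). I'll measure these and enlarge crops.

```bash
python3 - <<'E'
from h import *
S=np.load("scene0.npy",allow_pickle=True).item();T=np.load("top0.npy",allow_pickle=True).item()
print("top ray collar",ray(T,305,249,96),"knob",ray(T,404,256,20))
print("scene collar",ray(S,305,231,96),"knob",ray(S,245,318,20))
def crop(c,u,v,r,k): return cv2.resize(c["img"][v-r:v+r,u-r:u+r],None,fx=k,fy=k,interpolation=cv2.INTER_CUBIC)
rows=[np.hstack([crop(S,308,233,24,8),crop(S,245,318,24,8)]),np.hstack([crop(T,305,246,24,8),crop(T,404,256,24,8)])]
im=cv2.resize(np.vstack(rows),(590,590)); cv2.imwrite("pics/crop0.png",cv2.convertScaleAbs(im,alpha=1.6,beta=10))
# masks of dark pixels by cloud
for n,c in(("S",S),("T",T)):
    P=cloud(c); g=c["img"].max(2)
    for nm,p0,lo,hi,r in(("collartop",ray(T,305,249,96),90,101,45),("hobtop",ray(T,305,249,96),60,78,150),("knobskirt",ray(T,404,256,20),8,30,40),("knobtop",ray(T,404,256,20),32,50,40)):
        m=(np.hypot(P[...,0]-p0[0],P[...,1]-p0[1])<r)&(P[...,2]>lo)&(P[...,2]<hi)
        if m.sum(): q=P[m]; v,u=np.nonzero(m); print(n,nm,m.sum(),q.mean(0).round(1),q.min(0).round(1),q.max(0).round(1),"px",u.mean().round(1),v.mean().round(1))
E
```

```text
top ray collar [533.51106828  45.32223056  96.        ] knob [ 515.08603111 -267.36561521   20.        ]
scene collar [549.71013693  34.0294084   96.        ] knob [ 522.81208032 -265.37706976   20.        ]
S collartop 141 [543.6  43.5  95.1] [513.9  19.1  90.1] [566.5  75.5 100.8] px 304.6 228.5
S hobtop 4002 [569.5  44.   68.4] [ 444.  -103.8   60. ] [683.3 193.8  77.9] px 312.5 238.3
S knobskirt 141 [ 521.9 -268.7   16.8] [ 495.3 -286.3    8.1] [ 539.4 -240.7   29.8] px 244.2 319.5
S knobtop 62 [ 520.7 -265.1   38.5] [ 500.4 -277.6   32.6] [ 538.2 -248.1   44.8] px 243.8 313.5
T collartop 180 [535.5  46.5  94.8] [511.7  20.9  90.1] [562.  70. 101.] px 304.6 248.4
T hobtop 5109 [561.6  52.6  68.1] [ 438.6 -102.    60. ] [683.  193.5  77.8] px 302.9 241.9
T knobskirt 91 [ 514.2 -264.1   16.5] [ 495.4 -287.9    9.9] [ 535.7 -245.5   25.3] px 402.8 256.5
T knobtop 46 [ 514.3 -265.6   38.3] [ 496.9 -278.7   33.8] [ 531.8 -254.3   44.7] px 404.4 255.4
```

View pics/crop0.png

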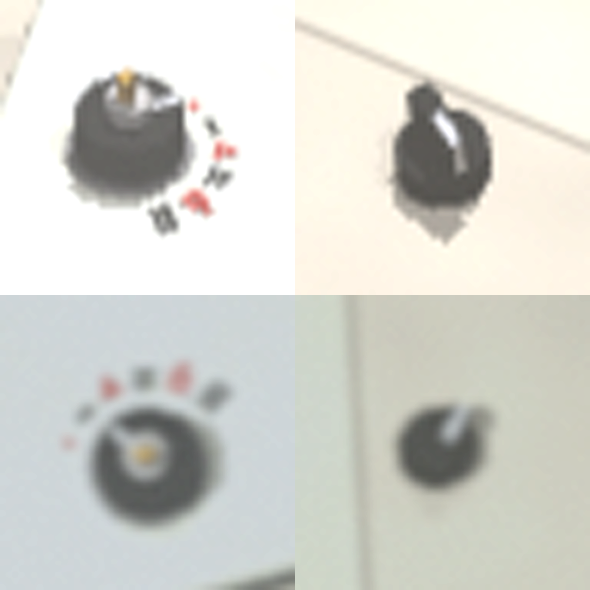

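The crops show the collar's white line near dot groups 1–2, and the knob's pointer line facing away from the robot. Next come sub-pixel blob centroids, the hob yaw, the dot angles and the bar axis.

```bash
cat > m.py <<'E'
from h import *
S=np.load("scene0.npy",allow_pickle=True).item();T=np.load("top0.npy",allow_pickle=True).item()
def blob(c,u,v,r,th):
    g=c["img"].max(2); m=np.zeros_like(g); m[v-r:v+r,u-r:u+r]=(g[v-r:v+r,u-r:u+r]<th)
    n,l,s,ce=cv2.connectedComponentsWithStats(m,connectivity=4); 
    i=1+np.argmax([s[k,4]-5*np.hypot(ce[k,0]-u,ce[k,1]-v) for k in range(1,n)])
    ys,xs=np.nonzero(l==i); h=cv2.convexHull(np.stack([xs,ys],1).astype(np.int32)); mo=cv2.moments(h)
    return mo["m10"]/mo["m00"],mo["m01"]/mo["m00"],s[i]
for n,c,cp,kp in(("S",S,(305,231),(245,318)),("T",T,(305,249),(404,256))):
    for nm,p,z in(("collar",cp,84),("knob",kp,17)):
        for th in(60,85): 
            u,v,s=blob(c,*p,22,th); print(n,nm,th,round(u,1),round(v,1),s,ray(c,u,v,z).round(1))
C=np.array([539,44.])
for n,c in(("S",S),("T",T)):
    im=c["img"].astype(int); P=np.array([[ray(c,u,v,70)[:2] for u in range(640)] for v in range(480)])
    d=np.hypot(*(P-C).transpose(2,0,1)); red=(im[...,2]-im[...,:2].max(2)>25)&(d<70)&(d>25)
    k,l,s,ce=cv2.connectedComponentsWithStats(red.astype(np.uint8))
    for i in range(1,k):
        p=ray(c,*ce[i],70)[:2]-C; print(n,"red",s[i,4],ce[i].round(1),(p+C).round(1),"ang",np.arctan2(p[1],p[0]).round(3),"r",np.hypot(*p).round(1))
    # hob white top by depth
    Q=cloud(c); m=((Q[...,2]>62)&(Q[...,2]<80)&(abs(Q[...,0]-570)<220)&(abs(Q[...,1]-50)<200)).astype(np.uint8)
    m=cv2.morphologyEx(m,cv2.MORPH_CLOSE,np.ones((25,25)))
    k,l,s,ce=cv2.connectedComponentsWithStats(m); i=1+np.argmax(s[1:,4]); ct=cv2.findContours((l==i).astype(np.uint8),0,2)[0][0]
    w=np.array([ray(c,*q[0],70)[:2] for q in ct],np.float32); print(n,"hob",cv2.minAreaRect(w))
    # knob bar top
    for p0 in [(518,-266)]:
        mm=(np.hypot(Q[...,0]-p0[0],Q[...,1]-p0[1])<35)&(Q[...,2]>33)&(Q[...,2]<46); q=Q[mm][:,:2]; e,v=np.linalg.eigh(np.cov(q.T)); print(n,"bar ang",np.arctan2(v[1,1],v[0,1]),e,q.mean(0))
    # white pixels on collar & knob
    g=im.min(2)
    for nm,cc,z,r in(("collar",C,96,21),("knob",(518,-266),40,26)):
        PP=np.array([[ray(c,u,v,z)[:2] for u in range(640)] for v in range(150,350)]); dd=np.hypot(PP[...,0]-cc[0],PP[...,1]-cc[1])
        ii=np.nonzero((dd<r)&(g[150:350]>(110 if n=="S" else 95))); 
        print(n,nm,[(int(u),int(v)+150,int(g[v+150,u]),*np.round(PP[v,u]-cc).astype(int)) for v,u in zip(*ii)][:30])
E
python3 m.py
```

```text
S collar 60 304.6 233.1 [296 229  18  10 103] [546.9  36.5  84. ]
S collar 85 304.0 231.8 [295 223  19  18 246] [543.1  40.6  84. ]
S knob 60 244.4 318.1 [238 308  15  19 171] [ 520.2 -264.7   17. ]
S knob 85 244.1 318.4 [237 308  16  20 216] [ 519.9 -265.9   17. ]
T collar 60 305.1 249.2 [297 241  17  17 142] [535.1  45.5  84. ]
T collar 85 305.2 249.4 [296 241  19  18 232] [534.5  45.4  84. ]
T knob 60 402.9 256.7 [398 251  11  12  87] [ 513.3 -264.1   17. ]
T knob 85 403.4 256.3 [397 250  14  14 136] [ 514.6 -265.8   17. ]
S red 2 [315.  225.5] [553.5  91.3] ang 1.272 r 49.5
S red 6 [319.7 232.8] [579.6  70. ] ang 0.569 r 48.2
S red 12 [315.5 241.2] [584.1  33.6] ang -0.227 r 46.3
S hob ((649.3818969726562, 66.97248077392578), (356.0563659667969, 287.428466796875), 13.940276145935059)
S bar ang 2.5594383475062568 [ 14.22181679 137.6398866 ] [ 520.90409035 -265.11086231]
S collar [(302, 223, 129, np.int64(-12), np.int64(15)), (306, 223, 118, np.int64(-2), np.int64(21)), (302, 224, 120, np.int64(-10), np.int64(12)), (306, 224, 135, np.int64(0), np.int64(17)), (307, 224, 139, np.int6
[... 3215 characters left out ...]
int64(20), np.int64(-3)), (406, 248, 113, np.int64(19), np.int64(-6)), (407, 248, 115, np.int64(19), np.int64(-9)), (408, 248, 115, np.int64(19), np.int64(-12)), (409, 248, 114, np.int64(19), np.int64(-15)), (398, 249, 113, np.int64(17), np.int64(20)), (399, 249, 113, np.int64(17), np.int64(17)), (400, 249, 109, np.int64(17), np.int64(13)), (401, 249, 106, np.int64(17), np.int64(10)), (402, 249, 104, np.int64(17), np.int64(7)), (403, 249, 103, np.int64(16), np.int64(4)), (404, 249, 101, np.int64(16), np.int64(1)), (405, 249, 100, np.int64(16), np.int64(-2)), (406, 249, 106, np.int64(16), np.int64(-6)), (407, 249, 113, np.int64(16), np.int64(-9)), (408, 249, 111, np.int64(16), np.int64(-12))]
```

Position estimates are collar (539,43), knob (517,-266) with yaw -0.57, and hob yaw 0.242. The collar line is near position 2. I'll move above the collar and set the yaw to about 2.05.

arm_command([
  [1,-0.0417,-0.0287,0,0],
  [1,-0.0417,-0.0287,0,0],
  [1,-0.0417,-0.0287,0,0],
  [1,-0.0417,-0.0287,0,0],
  [1,-0.0417,-0.0287,0,0],
  [1,-0.0417,-0.0287,0,0],
  [1,-0.0417,-0.0287,0,0],
  [1,-0.0417,-0.0287,0,0],
  [1,-0.0417,-0.0287,0,0],
  [1,-0.0417,-0.0287,0,0],
  [1,-0.0417,-0.0287,0,0],
  [1,-0.0417,-0.0287,0,0],
  [1,0,0,0,0.156],
  [1,0,0,0,0.156],
  [1,0,0,0,0.156],
  [1,0,0,0,0.156],
  [1,0,0,0,0.156],
  [1,0,0,0,0],
], newtons=10)

```text
clock: 2.35
eef_pos: [539.1, 43.2, 205.2]
eef_rot: [-3.141, -0.0, 2.053]
wrist_force: [-0.5, 0.4, -0.1]
finger_gap: 94.2
finger_force: 0.0
```

arm_command([
  [1,0,0,0.03,0],
  [1,0,0,0.03,0],
  [1,0,0,0.03,0],
  [1,0,0,0.02,0],
  [1,0,0,0.013,0],
  [1,0,0,0,0],
  [0.1,0,0,0,0],
  [0.1,0,0,0,0],
  [0.1,0,0,0,0],
  [0.1,0,0,0,0],
], newtons=4)

```text
clock: 3.6
eef_pos: [539.3, 43.2, 82.6]
eef_rot: [3.141, 0.0, 2.052]
wrist_force: [-0.1, -0.4, 0.2]
finger_gap: 57.5
finger_force: 0.0
```

```bash
python3 - <<'E'
from h import *
for n in("scene","top"):
    c=eyes.camera(n); np.save(f"{n}1.npy",c,allow_pickle=True)
    u,v=(305,231) if n=="scene" else (305,249)
    cv2.imwrite(f"pics/{n}1.png",cv2.resize(c["img"][v-50:v+50,u-50:u+50],(590,590)))
a=cv2.imread("pics/scene1.png");b=cv2.imread("pics/top1.png");cv2.imwrite("pics/c1.png",cv2.resize(np.hstack([a,b]),(800,400)))
E
```

```text
(no output)
```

View pics/c1.png

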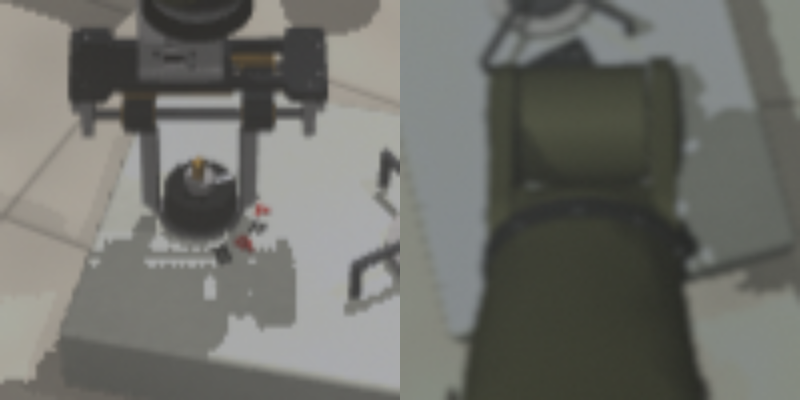

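The fingers straddle the collar without touching it, and the top view is hidden by the arm. I'll close softly and read the force balance.

arm_command([
  [0,0,0,0,0],
  [0,0,0,0,0],
  [0,0,0,0,0],
  [0,0,0,0,0],
], newtons=4)

```text
clock: 4.2
eef_pos: [539.8, 43.5, 82.7]
eef_rot: [3.14, 0.0, 2.052]
wrist_force: [4.4, 3.0, -1.6]
finger_gap: 51.7
finger_force: 4.0
```

```bash
python3 - <<'E'
from h import *
s=manip.read_state(); y=s["eef_rot"][2]; f=s["wrist_force"]; print(s["wrist_force"],s["moment"],s["finger_gap"],s["finger_force"],s["eef_pos"],"tool x,y force",f[0]*np.cos(y)+f[1]*np.sin(y),f[0]*np.sin(y)-f[1]*np.cos(y))
E
```

```text
[ 4.36646753  3.04382694 -1.62214997] [ 0.43587031 -0.76933181 -0.01522363] 51.71281060323085 3.998518344014883 [539.82582958  43.49869082  82.67295692] tool x,y force 0.6780920059746318 5.279309835271137
```

arm_command([
  [-0.2,0,0.0007,0,0],
  [-0.2,0,0,0,0],
  [-0.2,0,0,0,0],
  [-0.2,0,0,0,0.1],
  [-0.2,0,0,0,0.1],
  [-0.2,0,0,0,0.1],
  [-0.2,0,0,0,0.1],
  [-0.2,0,0,0,0.1],
  [-0.2,0,0,0,0.1],
  [-0.2,0,0,0,0.1],
  [-0.2,0,0,0,0.1],
  [-0.2,0,0,0,0],
  [-0.2,0,0,0,0],
], newtons=20)

```text
clock: 5.82
eef_pos: [536.0, 43.8, 82.2]
eef_rot: [-3.132, 0.003, 1.252]
wrist_force: [-28.3, 0.6, 23.1]
finger_gap: 51.8
finger_force: 20.0
```

```bash
cat > st.py <<'E'
from h import *
s=manip.read_state(); y=s["eef_rot"][2]; f=s["wrist_force"]; print(s["clock"],s["wrist_force"].round(2),s["moment"].round(3),s["finger_gap"].round(2),s["finger_force"].round(1),s["eef_pos"].round(2),s["eef_rot"].round(4),"tool x,y force",f[0]*np.cos(y)+f[1]*np.sin(y),f[0]*np.sin(y)-f[1]*np.cos(y))
E
python3 st.py
```

```text
Traceback (most recent call last):
  File "st.py", line 2, in <module>
    s=manip.read_state(); y=s["eef_rot"][2]; f=s["wrist_force"]; print(s["clock"],s["wrist_force"].round(2),s["moment"].round(3),s["finger_gap"].round(2),s["finger_force"].round(1),s["eef_pos"].round(2),s["eef_rot"].round(4),"tool x,y force",f[0]*np.cos(y)+f[1]*np.sin(y),f[0]*np.sin(y)-f[1]*np.cos(y))
                                                                                                                                 ^^^^^^^^^^^^^^^^^^^^^
AttributeError: 'float' object has no attribute 'round'
```

arm_command([
  [-0.2,0,-0.0018,0,0],
  [-0.2,0,-0.0019,0,0],
  [-0.2,0,0,0,0],
  [0.3,0,0,0,0],
  [0.3,0,0,0,0],
  [0.3,0.0045,0,0,0],
  [0.3,0,0,0,0],
], newtons=4)

```text
clock: 6.7
eef_pos: [537.9, 49.4, 82.5]
eef_rot: [3.141, -0.0, 1.252]
wrist_force: [0.1, 0.4, -0.1]
finger_gap: 60.7
finger_force: 0.0
```

```bash
sed -i 's/s\["finger_gap"\].round(2),s\["finger_force"\].round(1)/s["finger_gap"],s["finger_force"]/' st.py; python3 st.py; python3 - <<'E'
from h import *
c=eyes.camera("scene"); np.save("scene2.npy",c,allow_pickle=True)
u,v=308,233
cv2.imwrite("pics/c2.png",cv2.convertScaleAbs(cv2.resize(c["img"][v-30:v+30,u-30:u+30],(590,590),interpolation=cv2.INTER_CUBIC),alpha=1.5))
E
```

```text
6.7 [ 0.05  0.41 -0.08] [-0.047  0.047 -0.034] 60.74818890722377 0.0 [537.94  49.38  82.49] [ 3.1414e+00 -1.0000e-04  1.2522e+00] tool x,y force 0.4029158848553213 -0.07654884558899697
```

View pics/c2.png

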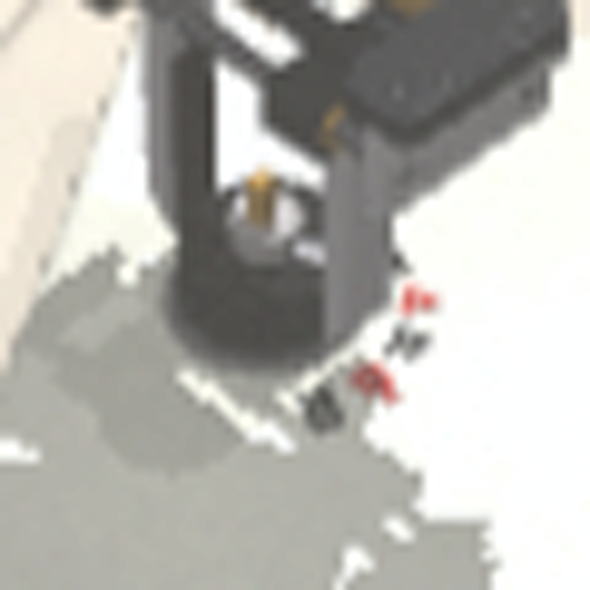

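The white line has turned to the right, towards groups 3–4, but a finger partly hides it. I'll recentre with a soft grip at this yaw, then again a quarter turn away.

arm_command([
  [0,0,0,0,0],
  [0,0,0,0,0],
  [0,0,0,0,0],
  [0,0,0,0,0],
], newtons=10)

```text
clock: 7.25
eef_pos: [537.6, 49.1, 82.5]
eef_rot: [-3.141, 0.0, 1.252]
wrist_force: [-4.4, 1.2, 4.0]
finger_gap: 51.6
finger_force: 10.0
```

```bash
python3 st.py
```

```text
7.25 [-4.35  1.23  3.98] [0.142 0.834 0.087] 51.642631664463806 10.00082552433014 [537.57  49.08  82.45] [-3.1411e+00  1.0000e-04  1.2518e+00] tool x,y force -0.1938491769129045 -4.520180747629635
```

arm_command([
  [0.4,0,0,0,0],
  [0.4,0,0,0,0],
  [0.4,0,0,0,-0.18],
  [0.4,0,0,0,-0.18],
  [0.4,0,0,0,-0.18],
  [0.4,0,0,0,-0.18],
  [0.4,0,0,0,-0.18],
  [0.4,0,0,0,-0.18],
  [0.4,0,0,0,-0.18],
  [0.4,0,0,0,-0.18],
  [0.4,0,0,0,-0.13],
  [0,0,0,0,0],
  [0,0,0,0,0],
  [0,0,0,0,0],
  [0,0,0,0,0],
], newtons=10)

```text
clock: 9.12
eef_pos: [537.7, 48.5, 82.5]
eef_rot: [-3.141, 0.0, 2.82]
wrist_force: [-2.1, -6.1, 2.5]
finger_gap: 51.7
finger_force: 10.0
```

```bash
python3 st.py
```

```text
9.125 [-2.13 -6.06  2.55] [-0.962  0.337  0.028] 51.6972387995794 9.99998152256012 [537.74  48.54  82.5 ] [-3.1409e+00  1.0000e-04  2.8202e+00] tool x,y force 0.1035419855460864 -6.424618017738361
```

arm_command([
  [0,0,-0.0009,0,0],
  [0,0,0,0,0],
  [0,0,0,0,0],
])

```text
clock: 9.5
eef_pos: [537.7, 48.4, 82.5]
eef_rot: [3.141, 0.0, 2.822]
wrist_force: [2.3, 1.7, -0.0]
finger_gap: 52.0
finger_force: 10.0
```

```bash
python3 st.py
```

```text
9.5 [ 2.33  1.65 -0.03] [ 0.562 -0.387 -0.019] 51.99656775865412 9.997938126325607 [537.69  48.44  82.52] [3.1410e+00 4.0000e-04 2.8216e+00] tool x,y force -1.6890132635185462 2.2987693484063527
```

arm_command([
  [0.4,0,0,0,0],
  [0.6,0,0,0,0],
  [1,0,0,-0.03,0],
  [1,0,0,-0.05,0],
  [1,0,0,-0.04,0],
  [1,-0.0114,-0.0435,0,0],
  [1,-0.0114,-0.0435,0,0],
  [1,-0.0114,-0.0435,0,0],
  [1,-0.0114,-0.0435,0,0],
  [1,-0.0114,-0.0435,0,0],
  [1,-0.0114,-0.0435,0,0],
  [1,-0.0117,-0.0433,0,0],
])

```text
clock: 11.0
eef_pos: [517.5, -267.4, 202.4]
eef_rot: [-3.141, -0.0, 2.822]
wrist_force: [0.2, -0.4, -0.4]
finger_gap: 94.2
finger_force: 0.0
```

arm_command([
  [1,0,0,0,0.182],
  [1,0,0,0,0.182],
  [1,0,0,0,0.182],
  [1,0,0,0,0.182],
  [1,0,0,0,0.182],
  [1,0,0,0,0.182],
  [1,0,0,0,0.182],
  [1,0,0,0,0.182],
  [1,0,0,0,0.182],
  [1,0,0,0,0.182],
  [1,0,0,0,0],
])

```text
clock: 12.38
eef_pos: [517.7, -265.9, 202.3]
eef_rot: [-3.141, 0.0, 1.003]
wrist_force: [0.2, 0.8, 0.0]
finger_gap: 93.7
finger_force: 0.0
```

```bash
python3 st.py; python3 - <<'E'
from h import *
out=[]
for n,u,v in(("scene",308,233),("top",305,246)):
    c=eyes.camera(n); np.save(n+"3.npy",c,allow_pickle=True)
    out.append(cv2.convertScaleAbs(cv2.resize(c["img"][v-24:v+24,u-24:u+24],(400,400),interpolation=cv2.INTER_CUBIC),alpha=1.5))
    for k in range(1,7):
        a=.242+1.0-.4*(k-1); print(n,k,[np.round((np.array(proj(c,(537.5+r*np.cos(a),48.5+r*np.sin(a),96)))-(u-24,v-24))*400/48) for r in(0,26)])
cv2.imwrite("pics/c3.png",np.hstack(out))
E
```

```text
12.375 [0.25 0.76 0.01] [-0.056  0.073 -0.018] 93.65387271184782 0.0 [ 517.74 -265.93  202.34] [-3.1413e+00  1.0000e-04  1.0028e+00] tool x,y force 0.7727322835571913 -0.20199204236622534
scene 1 [array([163., 146.]), array([216., 110.])]
scene 2 [array([163., 146.]), array([232., 127.])]
scene 3 [array([163., 146.]), array([237., 148.])]
scene 4 [array([163., 146.]), array([231., 168.])]
scene 5 [array([163., 146.]), array([213., 185.])]
scene 6 [array([163., 146.]), array([188., 196.])]
top 1 [array([191., 214.]), array([124., 194.])]
top 2 [array([191., 214.]), array([137., 169.])]
top 3 [array([191., 214.]), array([160., 152.])]
top 4 [array([191., 214.]), array([187., 145.])]
top 5 [array([191., 214.]), array([215., 148.])]
top 6 [array([191., 214.]), array([239., 162.])]
```

View pics/c3.png

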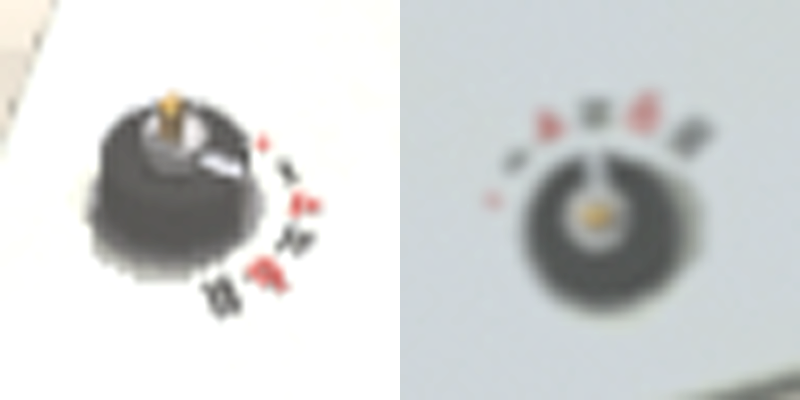

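The top view shows the white line pointing at the four-dot group, at about (597,113) from the centre (597,215), so the collar is at 4. Now the knob: descend and centre it with a light lengthwise squeeze.

arm_command([
  [1,0,0,0.05,0],
  [1,0,0,0.05,0],
  [1,0,0,0.04,0],
  [1,0,0,0.025,0],
  [1,0,0,0.0155,0],
  [1,0,0,0,0],
  [0,0,0,0,0],
  [0,0,0,0,0],
  [0,0,0,0,0],
  [-0.25,0,0,0,0],
  [-0.25,0,0,0,0],
  [-0.25,0,0,0,0],
  [-0.25,0,0,0,0],
], newtons=4)

```text
clock: 14.1
eef_pos: [517.8, -265.9, 22.0]
eef_rot: [-3.141, 0.0, 1.002]
wrist_force: [-0.5, -0.3, -0.1]
finger_gap: 37.8
finger_force: 4.0
```

```bash
python3 st.py
```

```text
14.1 [-0.45 -0.29 -0.12] [0.049 0.163 0.009] 37.80586302949889 4.000068381428719 [ 517.85 -265.88   21.95] [-3.1415  0.      1.0018] tool x,y force -0.4873222925440347 -0.22494126893653332
```

arm_command([
  [0.3,0,0,0,0],
  [0.3,0,0,0,0],
  [0.3,0,0,0,0.175],
  [0.3,0,0,0,0.175],
  [0.3,0,0,0,0.175],
  [0.3,0,0,0,0.175],
  [0.3,0,0,0,0.175],
  [0.3,0,0,0,0.175],
  [0.3,0,0,0,0.175],
  [0.3,0,0,0,0.175],
  [0.3,0,0,0,0.171],
  [0.3,0,0,0.001,0],
  [-0.5,0,0,0,0],
  [-0.9,0,0,0,0],
  [-0.9,0,0,0,0],
  [-0.9,0,0,0,0],
  [-0.9,0,0,0,0],
  [-0.9,0,0,0,0],
], newtons=5)

```text
clock: 16.35
eef_pos: [517.9, -265.9, 21.0]
eef_rot: [3.142, 0.0, -0.569]
wrist_force: [0.2, 1.3, -0.9]
finger_gap: 11.7
finger_force: 5.0
```

arm_command([
  [-0.9,0,0,0,0],
  [-0.9,0,0,0,0],
  [-0.9,0,0,0,0],
], newtons=40)

```text
clock: 16.73
eef_pos: [517.9, -265.9, 21.0]
eef_rot: [3.142, 0.0, -0.569]
wrist_force: [0.1, 0.4, -1.1]
finger_gap: 11.4
finger_force: 40.0
```

```bash
python3 st.py
```

```text
16.725 [ 0.06  0.37 -1.07] [ 0.023  0.109 -0.026] 11.426014114287456 39.9998939037323 [ 517.86 -265.9    20.95] [ 3.1416  0.     -0.5692] tool x,y force -0.15184069869485733 -0.3444733995927867
```

Gap 11.4, so it is gripped across the bar with the tool x along the pointer. I'll lift, carry it to the spindle and turn to yaw 0.242.

arm_command([
  [-0.9,0,0,-0.03,0],
  [-0.9,0,0,-0.05,0],
  [-0.9,0,0,-0.05,0],
  [-0.9,0,0,-0.03,0],
  [-0.9,-0.0218,-0.0394,0,0],
  [-0.9,-0.0218,-0.0394,0,0],
  [-0.9,-0.0218,-0.0394,0,0],
  [-0.9,-0.0218,-0.0394,0,0],
  [-0.9,-0.0218,-0.0394,0,0],
  [-0.9,-0.0218,-0.0394,0,0],
  [-0.9,-0.0221,-0.0391,0,0],
  [-0.9,0,0,0,-0.1622],
  [-0.9,0,0,0,-0.1622],
  [-0.9,0,0,0,-0.1622],
  [-0.9,0,0,0,-0.1622],
  [-0.9,0,0,0,-0.1622],
  [-0.9,0,0,0,0],
  [-0.9,0,0,0,0],
])

```text
clock: 18.98
eef_pos: [537.5, 48.6, 180.9]
eef_rot: [-3.142, 0.0, 0.238]
wrist_force: [0.7, 0.0, 0.1]
finger_gap: 11.5
finger_force: 40.0
```

```bash
python3 st.py;  python3 - <<'E'
from h import *
c=eyes.camera("scene"); u,v=308,222
cv2.imwrite("pics/c4.png",cv2.convertScaleAbs(cv2.resize(c["img"][v-35:v+35,u-35:u+35],(560,560),interpolation=cv2.INTER_CUBIC),alpha=1.5))
E
```

```text
18.975 [0.75 0.03 0.06] [-0.027  0.168  0.03 ] 11.505936193988171 39.99972760677338 [537.54  48.56 180.92] [-3.1416e+00  1.0000e-04  2.3820e-01] tool x,y force 0.7340095040987428 0.14920163382420112
```

View pics/c4.png

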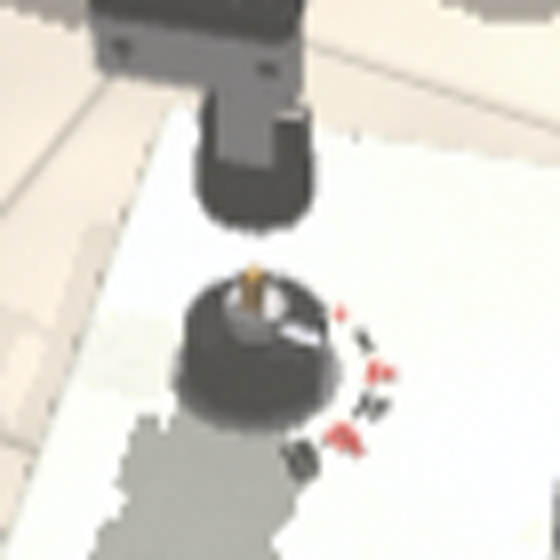

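The knob hangs upright above the spindle, its pointer mark on the burner side at about (290,113). Descending gently to engage.

arm_command([
  [-0.9,0,0,0.02,0],
  [-0.9,0,0,0.014,0],
  [-0.9,0,0,0.005,0],
  [-0.9,0,0,0.0015,0],
  [-0.9,0,0,0.0015,0],
  [-0.9,0,0,0.0015,0],
  [-0.9,0,0,0.0015,0],
  [-0.9,0,0,0,0],
])

```text
clock: 20.02
eef_pos: [537.5, 48.6, 135.9]
eef_rot: [-3.142, 0.0, 0.242]
wrist_force: [0.6, -0.5, -1.1]
finger_gap: 11.4
finger_force: 40.0
```

```bash
python3 st.py
```

```text
20.025 [ 0.57 -0.46 -1.05] [-0.065  0.131 -0.01 ] 11.388710381105541 39.99987244606018 [537.54  48.59 135.9 ] [-3.1416e+00  1.0000e-04  2.4180e-01] tool x,y force 0.4444279018926377 0.5869604664160255
```

There is no force with the underside 5 mm below the spindle top, so it is engaged. Continuing down and pressing.

arm_command([
  [-0.9,0,0,0.002,0],
  [-0.9,0,0,0.002,0],
  [-0.9,0,0,0.002,0],
  [-0.9,0,0,0.002,0],
  [-0.9,0,0,0.002,0],
  [-0.9,0,0,0.001,0],
  [-0.9,0,0,0,0],
], newtons=50)

```text
clock: 20.9
eef_pos: [537.6, 48.6, 125.1]
eef_rot: [3.142, -0.0, 0.242]
wrist_force: [-1.1, -0.8, 3.4]
finger_gap: 11.5
finger_force: 50.0
```

```bash
python3 st.py
```

```text
20.9 [-1.12 -0.76  3.41] [-0.025  0.473  0.025] 11.50739905435278 50.001288056373596 [537.61  48.57 125.12] [ 3.1416e+00 -2.0000e-04  2.4180e-01] tool x,y force -1.2692493778858434 0.46602079490334414
```

arm_command([
  [-0.9,0,0,0.002,0],
  [-0.9,0,0,0.001,0],
  [-0.9,0,0,0.001,0],
  [-0.9,0,0,0.0005,0],
  [-0.9,0,0,0.0005,0],
  [-0.9,0,0,0,0],
])

```text
clock: 21.65
eef_pos: [537.7, 48.6, 120.8]
eef_rot: [3.141, -0.001, 0.242]
wrist_force: [-4.5, 1.5, 12.9]
finger_gap: 11.5
finger_force: 50.0
```

```bash
python3 st.py
```

```text
21.65 [-4.5   1.45 12.91] [-0.008  1.201 -0.074] 11.548818764109472 50.004735589027405 [537.75  48.58 120.84] [ 3.1414e+00 -8.0000e-04  2.4180e-01] tool x,y force -4.023764280586371 -2.4865041606417115
```

arm_command([
  [-0.9,0,0,0.0005,0],
  [-0.9,0,0,0,0],
  [-0.9,0,0,0,0],
  [-0.9,0,0,0,0],
])

```text
clock: 22.15
eef_pos: [537.8, 48.6, 120.8]
eef_rot: [3.141, -0.001, 0.242]
wrist_force: [-6.8, -0.7, 17.2]
finger_gap: 11.7
finger_force: 50.0
```

```bash
python3 st.py;  python3 - <<'E'
from h import *
out=[]
for n,u,v in(("scene",308,228),("top",305,246)):
    c=eyes.camera(n); out.append(cv2.convertScaleAbs(cv2.resize(c["img"][v-30:v+30,u-30:u+30],(400,400),interpolation=cv2.INTER_CUBIC),alpha=1.5))
cv2.imwrite("pics/c5.png",np.hstack(out))
E
```

```text
22.15 [-6.76 -0.7  17.23] [-0.106  1.671  0.027] 11.70070312721206 50.00687062740326 [537.81  48.58 120.79] [ 3.1413e+00 -1.2000e-03  2.4180e-01] tool x,y force -6.7334987591421545 -0.9354529622966895
```

View pics/c5.png

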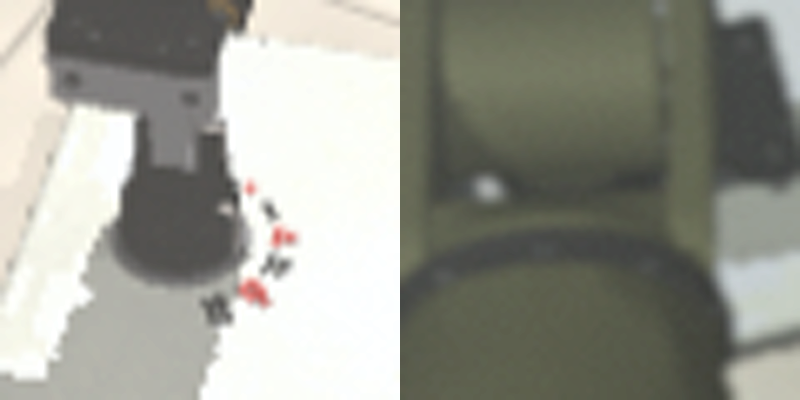

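The knob sits down on the collar with its pointer towards the burner. The tip of the collar's white line is still visible at about (228,208), consistent with 4. The extra 0.5 mm of command raised the force to 17 N without moving the TCP (120.8 mm, underside about 100 mm), so the spindle is on its stop.

```bash
python3 -c "
from cell import ticket
print(ticket.sign_off())"
```

```text
the job is handed in; nothing more can be done
None
```

The job is handed in at about 22 s: the collar is at 4, and the knob is on the spindle, still gripped and pressed in to the stop at about 17 N. The sign-off returned no verdict.

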